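# Open the code lock of the tool security box

### The job

Unlock the steel security box on the bench: with a light touch, roll its three thumbwheels until they read 4-7-2 from left to right as seen from the front of the box, then draw the bolt fully back towards the wheels so that the lid springs up. Never press hard on a wheel and never force the bolt against the wheels; leave the code showing, the bolt drawn and the loose things on the box and the bench where they are.

Things in the scene. Friction and masses are not known exactly. Their poses are not given: they have to be found in the camera images.
- deck (a point): Console top of the fixed grey steel box (340 wide, 330 deep, 120 high), under the middle wheel. x runs to the lid at the back, y left along the axle, z up. On it an aluminium lock plate, x -34 to +76, y +-59, with wheels and bolt, on packing that differs from box to box: plate top 2 to 9 above this point, wheel tops 10 above the plate; whole lock off by up to 1.5 in x and y. Feel for the height.
- wheel_left (a joint): Left thumbwheel, middle at deck x 0, y +30. Black rubber tread, 44 mm across, 14 wide, smooth, with white digits 0-9, upright for a reader at the front; the top digit reads. Value in rad: digit n on top at n x 0.6283 (plus or minus full turns of 6.2832); grows as the wheel's top is rolled towards deck -x. One digit is 13.8 mm of rim. Turns endlessly both ways.
- wheel_mid (a joint): Middle thumbwheel, at deck x 0, y 0; size, digits and value as the left one. All three have a spring detent: about 2 N along the rim rolls it to the next digit; let go, it falls to the nearest digit, but may hang (or start hung) just half-way. A fingertip pressed on top with 6 to 11 N drags the rim by friction (coefficient 0.5 to 0.7), slips if pressed less; over 18 N is too hard.
- wheel_right (a joint): Right thumbwheel, at deck x 0, y -30; size, digits, value and detent as the others. Wheels are 30 mm apart between centres, with 16 mm of flat plate between them. Their common axle sits in stiff rubber bushes and gives about 1 mm under 20 N.
- bolt (a joint): Flat steel bolt, 18 wide, 7 high on the plate. Value in m: 0 shot (nose 9 mm over the lid), 0.014 fully drawn to deck -x. Slides with 3 to 5 N, stays where left; stopped by the wheels after 2 mm unless all show the code. On it an upright round knob, 14 mm across, 7 to 31 above the plate, shot at deck x +52, y 0; a strap 12 high crosses the bolt at x +68 to +75.
- lid (a joint): Lid of the box, hinged at the back and sprung to rise by itself. Value in rad: 0.01 to 0.055 while the bolt holds it down, 0.16 sprung fully up (front edge 30 mm higher). Its front edge lies 82 mm behind the wheels' axle, level with the console.
- spacer_mid (a point): Aluminium spacer ring 44 mm across, 12 mm high, lying loose on the console left of the lock, its centre. Leave alone.
- tin_mid (a point): Small black grease tin, 48 mm across, 26 mm high, standing loose on the console right of the lock, its centre. Leave alone.
- hex_key_mid (a point): T-handled hex key lying on the bench, 180 mm long, black 85 mm handle, 22 mm high; a point half-way up on its shaft. Leave alone.
- cassette_mid (a point): Steel sprocket cassette lying on the bench, 90 mm across, 25 mm high, its centre. Leave alone.
- spray_can_mid (a point): Yellow spray can standing on the bench, 56 mm across, 190 mm high, its centre. Leave alone.
- coffee_cup_mid (a point): White coffee cup standing on the bench, 80 mm across, 60 mm high, its centre. Leave alone.
- wrench_mid (a point): Steel wrench lying on the bench, 190 mm long, 20 mm high, its middle. Leave alone.

How it is judged:
By the outcome, as a careful person would: the job done as asked, in the order asked, and still so for the second after the job is handed in, with the robot touching nothing.
It also fails if it takes over 72 s, if anything falls off the work surface, if the arm or the gripper's body presses on something with over 40 N, if the wrist force passes 120 N, or if a joint passes its speed limit or range.

### The arm

A 6-joint arm with a two-finger parallel gripper is mounted at the origin on the work surface. World frame = base frame: x ahead of the robot, y to its left, z up, the work surface at z = 0. Lengths are in m, angles in rad, forces in N, time in s.
With the tool pointing down it reaches from about 0.25 to 0.725 m from the base axis. Payload 4 kg.
Tool frame: the origin (TCP) lies midway between the tips of the shut fingers; the grasp point (between the pads) lies 19 mm behind it; y points along the fingers, x is the direction in which the jaws open and shut, and the axes are right-handed (so a half turn about y gives the same grasp; the last joint's range is limited). The gripper opens to 85 mm and grips with 20 to 120 N. Pads are 22 mm wide; open, the fingers measure 114 mm over their backs; the gripper's body (76 mm by 85 mm) begins 54 mm behind the grasp point. The pads swing forward as they close: fully open they stand 13 mm farther back than shut.
Start: joints at [1.24, 0.241, 0.005, 1.335, 0, 1.571], TCP at [0.162, 0.473, 0.231] pointing down, gripper open.
Joint ranges: [-2.72, 2.72], [-1.05, 1.87], [-1.09, 1.28], [-1.99, 2.15], [-1.42, 1.44], [-3.14, 3.14]. Speed limits (rad/s): [2.79, 2.79, 3.14, 3.14, 3.14, 3.14].

### API

Orientations are given as a unit quaternion [x, y, z, w].
In Python, from workcell import bot gives the robot as it stands. The module is installed in compiled form; this text tells all that it offers.
- The arm moves only by the shell command python3 -m inch 'ROWS'. ROWS is text: rows parted by semicolons, each of 7 numbers parted by spaces: the turn, a rotation vector about the tool's x, y, z in degrees, then the shift along the tool's x, y, z in mm, then the closure, from 0 (fully open) to 1 (shut). In form: ax ay az dx dy dz fingers; .... A call has 1 to 12 rows; each row shifts and turns the commanded pose from where the row before left it, along the tool's axes as they then stand; what a row does not reach is not made up. A row lasts 1/8 s, in which the tool goes at most 62.5 mm and 10.7 degrees, less where a joint would pass 70% of its speed; a pose out of reach is approached as far as the arm can. A call with a gripper value outside its range is refused whole. The fingers move at their own pace and stop on an object; the grip force is fixed at half the most. Time passes only in rows, so rows that do not move let the fingers close. It gives the time, the measured TCP pose, the force and the opening at its end, in the units of the state.
- bot.get_obs(): the state, without advancing time (a new reading comes with each control period).
- bot.camera(name): name is "scene" or "top" or "wrist"; returns a dict with "color" (480x640x3 uint8, blue, green, red), "fx", "fy", "cx", "cy" (pixels), "extrinsics" (4x4, takes a point from world to camera coordinates). Camera axes: x right, y up, looking along -z (the intrinsics and any distortion apply to the point x, -y, -z); pixel columns grow to the right and rows downward; lengths in m; the calibration is good to about 2 mm. A picture is of the moment at which its call begins. There is no depth.
- bot.job_done(): hands the job in, once; it reports no verdict.
Trained networks look in the newest picture that a camera, given by its name, has taken for a name from the list of things; names that differ only in an ending like _2 or _b are one class to them, and where a whole thing is asked for, a point or a joint stands for the part that bears it (a point fixed in the world has none). Each returns a list of dicts, best first, with "conf" (0 to 1); they miss things now and then, are a little off and sometimes report something else, mostly with a low value. They report only what shows in the picture. A call takes as long as a camera call.
- bot.look_for(name, camera): "extent" ([left, top, right, bottom] in pixels, round what is visible of it).
- bot.cut_out(name, camera): "region" (480x640 bool, what is visible of it) and "extent" ([left, top, right, bottom] in pixels, round what is visible of it).
- bot.spot_point(name, camera): "point" ([column, row] in pixels: a listed point, or the origin of a listed thing).
The state is a dict: "clock": time; "joint_pos": joint angles; "joint_vel": joint speeds; "tau": joint torques, N m; "eef_pos": TCP position; "tool_rot": TCP orientation; "ft_force": force on the tool from outside, world axes, zero at the start; "ft_torque": the same for the moment, N m; "grip_width": finger opening in m.
Only numpy, scipy, OpenCV 4.12 (cv2) and the standard library are available. Lean on these libraries where they do the work, as an engineer would, in place of code of your own. Each camera call takes 0.05 s, during which the arm holds its last target.

## Working session

There is one attempt and no reset: what is moved stays moved. The work goes in short steps, Python scripts to look and compute and a shell command to move; the robot and the scene stay as the last step left them, time stands still between calls to the robot, and variables do not carry over. Pictures are saved under pics/ and viewed, and the job is handed in when it is done.

```bash
mkdir -p pics; ls
python3 - <<'E'
from workcell import bot
import cv2, numpy as np
o=bot.get_obs(); print(o)
for c in ["scene","top","wrist"]:
    r=bot.camera(c); cv2.imwrite(f"pics/a_{c}.png",r["color"]); print(c,r["fx"],r["fy"],r["cx"],r["cy"],np.round(r["extrinsics"],4).tolist(),[k for k in r])
    for n in ["deck","wheel_left","wheel_mid","wheel_right","bolt","lid","spacer_mid","tin_mid"]:
        p=bot.spot_point(n,c); print(n,[(np.round(q["point"],1).tolist(),round(q["conf"],2)) for q in p[:2]])
E
```

```text
pics
{'clock': 0.0, 'joint_pos': array([1.24001657e+00, 2.41371412e-01, 3.71941165e-03, 1.33519658e+00,
       1.12230438e-05, 1.57082377e+00]), 'joint_vel': array([-0.00052853,  0.00026975,  0.00096571, -0.00109043,  0.00019944,
       -0.00080635]), 'tau': array([ 1.03460548e-03, -3.72322154e+01,  2.52406347e+01,  1.67901098e-02,
        7.05253797e-05,  2.43015421e-06]), 'eef_pos': array([0.1621815 , 0.47229713, 0.23043188]), 'tool_rot': array([ 0.57591928,  0.41025772, -0.41144339, -0.57508254]), 'ft_force': array([ 0.30474785,  0.24132716, -1.31496873]), 'ft_torque': array([-0.01339695,  0.04542536, -0.03581355]), 'grip_width': 0.08548304168603121}
scene 604.561896010226 604.561896010226 325.20220054931065 238.87989385822897 [[-0.7564, 0.654, 0.0112, 0.448], [-0.5294, -0.6223, 0.5766, 0.2303], [0.3841, 0.4302, 0.817, -1.6663], [0.0, 0.0, 0.0, 1.0]] ['color', 'fx', 'fy', 'cx', 'cy', 'extrinsics']
deck []Traceback (most recent call last):
  File "<stdin>", line 7, in <module>
ValueError: it knows: cassette_mid, coffee_cup_mid, deck, hex_key_mid, spacer_mid, spray_can_mid, tin_mid, wrench_mid
```

Run:
```python
from workcell import bot
import cv2, numpy as np
for c in ["scene","top","wrist"]:
    r=bot.camera(c); cv2.imwrite(f"pics/b_{c}.png",r["color"]); print(c,r["fx"],r["cx"],r["cy"],np.round(r["extrinsics"],4).tolist())
    for n in ["deck","spacer_mid","tin_mid","spray_can_mid","coffee_cup_mid","hex_key_mid","cassette_mid","wrench_mid"]:
        p=bot.spot_point(n,c); print(n,[(np.round(q["point"],1).tolist(),round(q["conf"],2)) for q in p[:2]])
    for n in ["wheel_left","wheel_mid","wheel_right","bolt","lid"]:
      try:
        p=bot.look_for(n,c); print(n,[(np.round(q["extent"],1).tolist(),round(q["conf"],2)) for q in p[:3]])
      except Exception as e: print(e)
```

```text
scene 604.561896010226 325.20220054931065 238.87989385822897 [[-0.7564, 0.654, 0.0112, 0.448], [-0.5294, -0.6223, 0.5766, 0.2303], [0.3841, 0.4302, 0.817, -1.6663], [0.0, 0.0, 0.0, 1.0]]
deck [([215.1, 172.7], 0.72)]
spacer_mid [([389.3, 281.7], 0.66)]
tin_mid [([324.7, 201.7], 0.68)]
spray_can_mid [([450.1, 383.7], 0.75)]
coffee_cup_mid [([214.3, 171.9], 0.89), ([501.3, 371.1], 0.6)]
hex_key_mid [([502.5, 367.7], 0.83), ([451.0, 382.6], 0.27)]
cassette_mid [([251.5, 145.9], 0.74)]
wrench_mid [([295.5, 146.6], 0.65), ([211.9, 174.0], 0.16)]
wheel_left [([359.9, 243.0, 375.1, 247.6], 0.59)]
wheel_mid [([353.5, 225.5, 367.3, 236.8], 0.61)]
wheel_right [([345.2, 220.3, 364.0, 227.5], 0.59)]
bolt [([323.3, 231.1, 345.5, 249.2], 0.64), ([433.7, 348.7, 475.2, 408.7], 0.51)]
lid [([216.4, 196.6, 368.1, 352.6], 0.92), ([237.0, 135.7, 268.9, 162.5], 0.68)]
top 473.56482366279323 328.25824437341294 237.85021186237168 [[0.0013, -0.9999, 0.0139, -0.0176], [0.9941, 0.0028, 0.1084, -0.5923], [-0.1084, 0.0137, 0.994, -1.157], [0.0, 0.0, 0.0, 1.0]]
deck []
spacer_mid [([252.3, 250.3], 0.74), ([485.0
[... 270 characters left out ...]
8.3, 248.2], 0.53), ([292.8, 252.4, 301.1, 267.1], 0.49)]
wheel_mid [([317.8, 260.9, 325.6, 274.1], 0.47)]
wheel_right [([319.3, 263.8, 327.9, 275.6], 0.62), ([233.9, 139.8, 406.1, 301.4], 0.29)]
bolt [([309.6, 230.5, 320.5, 250.3], 0.54)]
lid [([245.0, 135.8, 403.5, 242.9], 0.9)]
wrist 349.8615190204379 321.1487916392191 244.79439268596434 [[0.3255, 0.9456, -0.0011, -0.5001], [-0.8951, 0.3077, -0.3226, 0.0416], [-0.3047, 0.106, 0.9465, -0.3812], [0.0, 0.0, 0.0, 1.0]]
deck []
spacer_mid []
tin_mid []
spray_can_mid []
coffee_cup_mid []
hex_key_mid [([358.7, 429.0], 0.88)]
cassette_mid []
wrench_mid []
wheel_left []
wheel_mid []
wheel_right [([318.8, 385.5, 433.6, 433.9], 0.74)]
bolt []
lid []
```

View pics/b_scene.png

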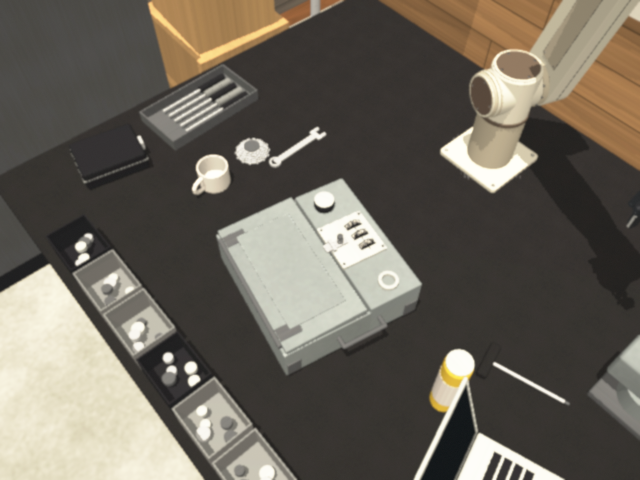

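View pics/b_top.png

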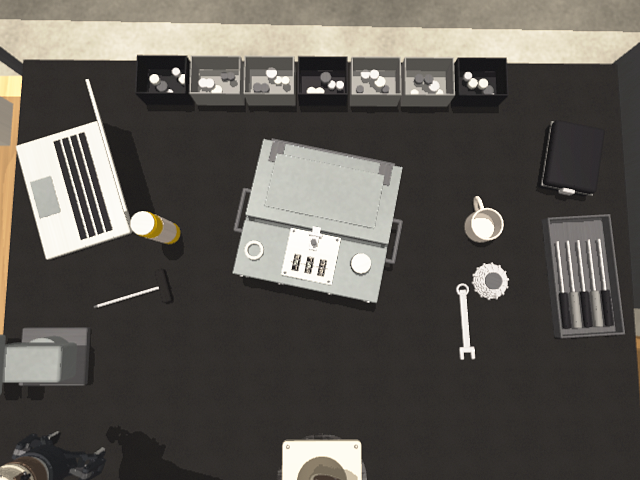

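View pics/b_wrist.png

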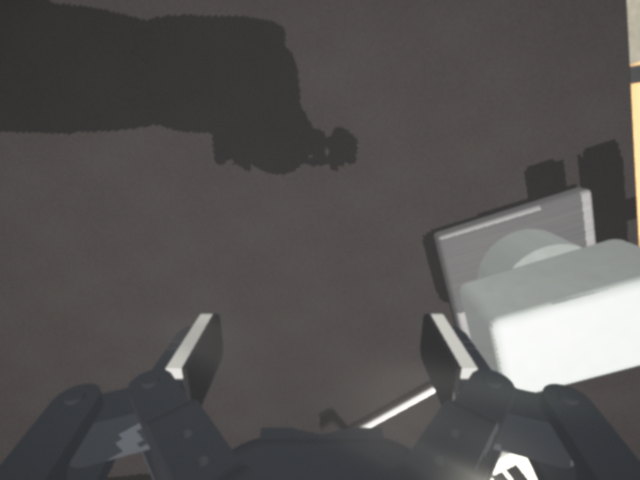

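```bash
cat > h.py <<'E'
from workcell import bot
import cv2, numpy as np
from scipy.spatial.transform import Rotation as R
def shot(c,name=None):
    r=bot.camera(c)
    if name: cv2.imwrite(f"pics/{name}.png",r["color"])
    return r
def w2p(r,P):
    E=r["extrinsics"]; q=(E[:3,:3]@np.atleast_2d(P).T).T+E[:3,3]
    return np.c_[r["cx"]+r["fx"]*q[:,0]/-q[:,2], r["cy"]+r["fy"]*-q[:,1]/-q[:,2]]
def p2w(r,p,z):
    E=r["extrinsics"]; d=E[:3,:3].T@np.array([(p[0]-r["cx"])/r["fx"],-(p[1]-r["cy"])/r["fy"],-1])
    c=-E[:3,:3].T@E[:3,3]; return c+d*(z-c[2])/d[2]
def crop(r,x0,y0,x1,y1,s,name):
    cv2.imwrite(f"pics/{name}.png",cv2.resize(r["color"][y0:y1,x0:x1],None,fx=s,fy=s,interpolation=cv2.INTER_CUBIC))
E
python3 - <<'E'
from h import *
o=bot.get_obs(); M=R.from_quat(o["tool_rot"]).as_matrix(); print(M.round(3), o["eef_pos"], o["ft_force"],o["clock"])
r=shot("top"); 
for p in [(296,262),(309,265),(322,268),(234,273),(378,302)]: print(p,p2w(r,p,0.13).round(4))
crop(r,225,215,415,310,4,"c_top")
s=shot("scene"); crop(s,290,180,440,290,5,"c_scene")
E
```

```text
[[ 0.325  0.    -0.946]
 [ 0.946  0.     0.325]
 [ 0.    -1.    -0.   ]] [0.16241502 0.47290628 0.23130321] [-0.25579317 -0.17226179 -0.3143317 ] 2.2
(296, 262) [0.5258 0.0587 0.13  ]
(309, 265) [0.519  0.0289 0.13  ]
(322, 268) [ 0.5122 -0.0008  0.13  ]
(234, 273) [0.5005 0.1997 0.13  ]
(378, 302) [ 0.4353 -0.1284  0.13  ]
```

View pics/c_top.png

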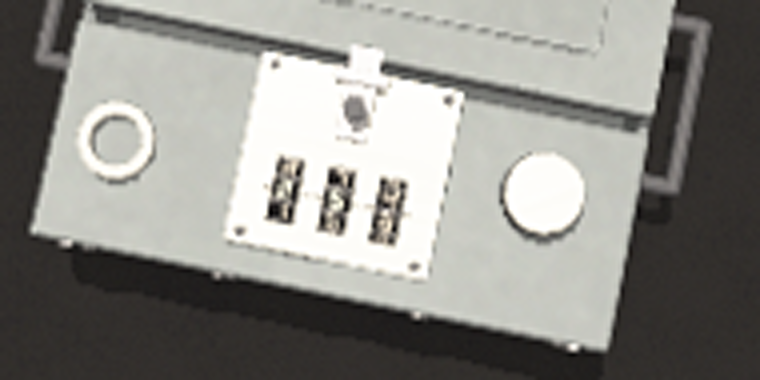

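View pics/c_scene.png

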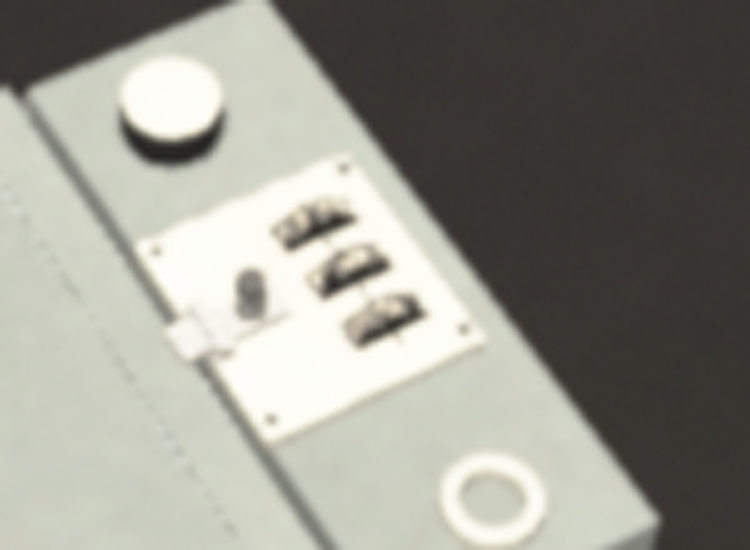

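```bash
cat >> h.py <<'E'
yaw=-np.deg2rad(11.5); D0=np.array([0.519,0.0289,0.12])
def tgt(dp, head, cur=None):
    """rows needed: rotation about tool y (deg) and shift in tool axes AFTER rotation, mm. dp: world xyz target"""
    o=bot.get_obs(); M=R.from_quat(o["tool_rot"]).as_matrix()
    h=np.degrees(np.arctan2(M[1,0],M[0,0])); dh=(head-h+180)%360-180
    M2=R.from_euler('z',dh,degrees=True).as_matrix()@M
    return -dh, M2.T@(np.array(dp)-o["eef_pos"])*1000, M.T@(np.array(dp)-o["eef_pos"])*1000
E
python3 - <<'E'
from h import *
o=bot.get_obs(); M=R.from_quat(o["tool_rot"]).as_matrix()
r=shot("wrist"); E=r["extrinsics"]; c=-E[:3,:3].T@E[:3,3]
print("cam in tool mm",M.T@(c-o["eef_pos"])*1000,"view dir",M.T@(-E[2,:3]))
print(tgt([0.519,0.029,0.25],78.5))
E
```

```text
cam in tool mm [   0.61856144 -142.38824931   83.24270492] view dir [-0.00126731  0.94652229 -0.32263594]
(np.float64(-7.452283322535038), array([-363.873817  ,  -18.69581282, -437.94392558]), array([-303.99869044,  -18.6999026 , -481.43917572]))
```

Run:
```python
from h import *
print(tgt([0.558,0.021,0.215],78.5))
```

```text
(np.float64(-7.452283322535038), array([-363.93595352,   16.30344055, -477.75659193]), array([-298.8966504 ,   16.29907488, -520.92386595]))
```

```bash
python3 -m inch '0 -7.45 0 0 0 0 1; 0 0 0 -33 1.5 -43.4 1; 0 0 0 -33 1.5 -43.4 1; 0 0 0 -33 1.5 -43.4 1; 0 0 0 -33 1.5 -43.4 1; 0 0 0 -33 1.5 -43.4 1; 0 0 0 -33 1.5 -43.4 1; 0 0 0 -33 1.5 -43.4 1; 0 0 0 -33 1.5 -43.4 1; 0 0 0 -33 1.5 -43.4 1; 0 0 0 -33 1.5 -43.4 1; 0 0 0 -33 1.5 -43.4 1'
python3 - <<'E'
from h import *
o=bot.get_obs(); print(o["clock"],o["eef_pos"],o["ft_force"],o["joint_pos"],o["grip_width"])
r=shot("wrist"); o=bot.get_obs(); print(o["eef_pos"])
img=cv2.rotate(r["color"],cv2.ROTATE_180); cv2.imwrite("pics/d.png",img)
np.savez("d.npz",E=r["extrinsics"],e=o["eef_pos"],color=r["color"])
for n in ["wheel_left","wheel_mid","wheel_right","bolt"]:
    p=bot.look_for(n,"wrist"); print(n,[(np.round(q["extent"],1).tolist(),round(q["conf"],2)) for q in p[:3]])
p=bot.spot_point("deck","wrist"); print(p)
E
```

```text
clock: 3.85
eef_pos: [0.5589, 0.0204, 0.2148]
tool_rot: [0.548, 0.447, -0.447, -0.548]
ft_force: [0.0, 0.7, -0.4]
grip_width: -0.0002
3.85 [0.5589262  0.02043926 0.21482534] [ 0.02162974  0.66121057 -0.40752797] [3.64360526e-02 3.65400095e-01 1.34704331e-01 1.33967522e+00
 2.14620954e-04 2.37417093e-01] -0.00016693988104964858
[0.56293642 0.01524297 0.21388198]
wheel_left [([357.4, 163.7, 379.3, 219.7], 0.95)]
wheel_mid [([310.6, 165.4, 339.0, 221.7], 0.66)]
wheel_right [([264.7, 164.9, 289.8, 225.4], 0.71), ([359.5, 163.8, 383.1, 219.1], 0.35)]
bolt [([312.4, 247.2, 339.4, 295.9], 0.6)]
[]
```

View pics/d.png

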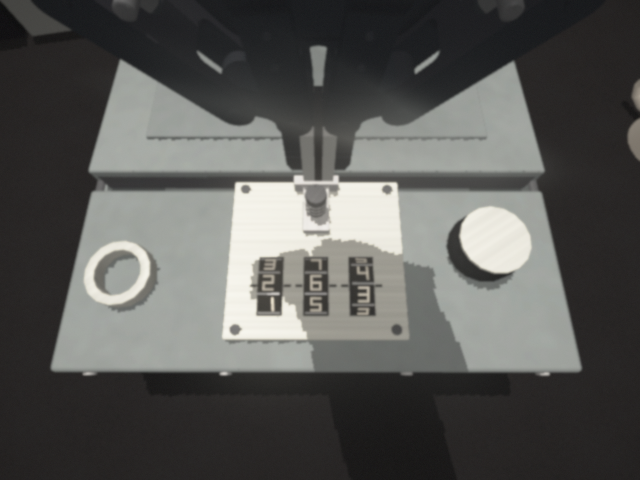

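Run:
```python
from h import *
r=shot("wrist"); o=bot.get_obs(); print(o["clock"],o["eef_pos"],o["ft_force"])
img=cv2.rotate(r["color"],cv2.ROTATE_180)
cv2.imwrite("pics/e.png",cv2.resize(img[170:350,210:420],None,fx=3.6,fy=3.3,interpolation=cv2.INTER_CUBIC)) 
r["color"]=0; np.save("r_e.npy",r,allow_pickle=True)
```

```text
4.2 [0.55706915 0.02290775 0.21491634] [0.70655965 0.57820482 0.43835863]
```

View pics/e.png

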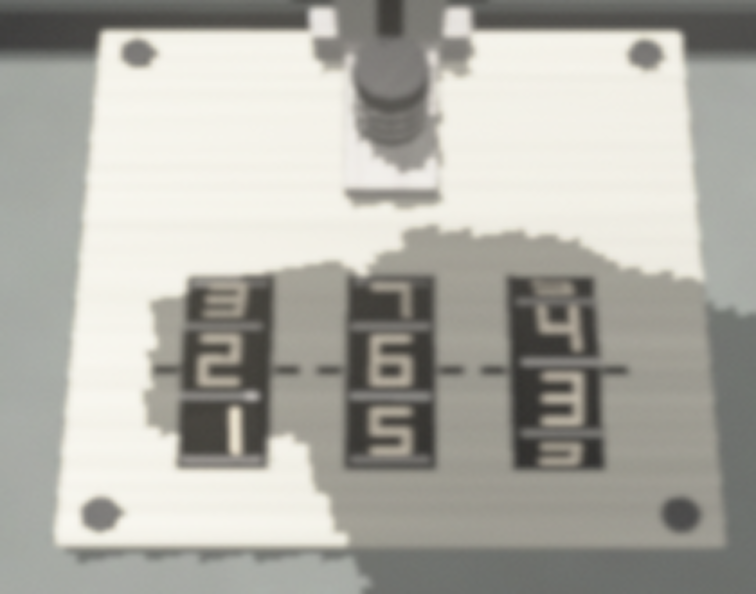

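Run:
```python
from h import *
r=np.load("r_e.npy",allow_pickle=True).item()
cor=[((100,32),(76,59)),((682,32),(76,-59)),((725,547),(-34,-59)),((55,547),(-34,59))]
ip=[];op=[]
for (u,v),(x,y) in cor:
    ip.append((639-(210+u/3.6),479-(170+v/3.3))); op.append((x/1e3,y/1e3,0))
K=np.array([[r["fx"],0,r["cx"]],[0,r["fy"],r["cy"]],[0,0,1.]])
ok,rv,tv=cv2.solvePnP(np.array(op),np.array(ip),K,None)
F=np.diag([1,-1,-1.]); E=r["extrinsics"]
Rm=F@cv2.Rodrigues(rv)[0]; t=F@tv.ravel()
Rw=E[:3,:3].T@Rm; tw=E[:3,:3].T@(t-E[:3,3])
print(tw, Rw.round(4), np.degrees(np.arctan2(Rw[1,0],Rw[0,0])))
for z in (0.122,0.1255,0.129):
    P=np.array([p2w(r,p,z) for p in ip]); a=P[0]-P[1]; b=P[0]-P[3]
    m=p2w(r,(639-(210+391/3.6),479-(170+370/3.3)),z)
    print(z,m.round(4),np.linalg.norm(a)*1e3,np.linalg.norm(P[3]-P[2])*1e3,np.linalg.norm(b)*1e3, np.degrees(np.arctan2(a[1],a[0]))-90,np.degrees(np.arctan2((P[3]-P[2])[1],(P[3]-P[2])[0]))-90)
    k=p2w(r,(639-(210+391/3.6),479-(170+68/3.3)),z+.031); print("knob",k.round(4))
for i in range(3): o=bot.get_obs();print(o["eef_pos"],o["clock"])
```

```text
[0.51915316 0.03026102 0.12672732] [[ 0.9796  0.2009 -0.0079]
 [-0.2009  0.9796  0.0053]
 [ 0.0088 -0.0036  1.    ]] -11.589297495788367
0.122 [0.5203 0.0298 0.122 ] 121.16994474707373 120.25472659580564 112.42373680083003 -11.486576419774735 -11.506713275764227
knob [0.5727 0.0192 0.153 ]
0.1255 [0.5197 0.03   0.1255] 119.36646681500739 118.46487065343554 110.75043630718073 -11.486576419774678 -11.506713275764241
knob [0.571  0.0196 0.1565]
0.129 [0.519  0.0301 0.129 ] 117.56298888294106 116.67501471106544 109.07713581353154 -11.486576419774735 -11.506713275764227
knob [0.5694 0.0199 0.16  ]
[0.55706915 0.02290775 0.21491634] 4.2
[0.55706915 0.02290775 0.21491634] 4.2
[0.55706915 0.02290775 0.21491634] 4.2
```

```bash
sed -i 's/^yaw=.*/yaw=-np.deg2rad(11.5); D0=np.array([0.5193,0.0300,0.0])/' h.py
cat >> h.py <<'E'
def deck(x,y,z):
    c,s=np.cos(yaw),np.sin(yaw); return D0+np.array([c*x-s*y, s*x+c*y, z*1e3])/1e3
def st():
    o=bot.get_obs(); c,s=np.cos(yaw),np.sin(yaw); d=(o["eef_pos"]-D0)*1e3
    f=o["ft_force"]; return "t %.2f deck x %.2f y %.2f z %.2f  F %.2f %.2f %.2f"%(o["clock"],c*d[0]+s*d[1],-s*d[0]+c*d[1],d[2],c*f[0]+s*f[1],-s*f[0]+c*f[1],f[2])
E
python3 -m inch '0 0 0 0 0 0 1'
python3 - <<'E'
from h import *
print(st()); o=bot.get_obs(); print(R.from_quat(o["tool_rot"]).as_matrix().round(4))
print(tgt(deck(7,0,.145),78.5))
E
```

```text
clock: 4.32
eef_pos: [0.5573, 0.0231, 0.2152]
tool_rot: [0.547, 0.448, -0.448, -0.547]
ft_force: [0.1, 0.4, 0.6]
grip_width: -0.0004
t 4.33 deck x 38.57 y 0.82 z 215.20  F 0.02 0.46 0.61
[[ 1.976e-01  3.000e-04 -9.803e-01]
 [ 9.803e-01  1.000e-04  1.976e-01]
 [ 2.000e-04 -1.000e+00 -3.000e-04]]
(np.float64(0.10497001484634438), array([-0.82730083, 70.19038537, 31.59088438]), array([-0.76945678, 70.19039366, 31.59232777]))
```

```bash
python3 -m inch '0 0 0 -0.4 5 15.8 1; 0 0 0 -0.4 20 15.8 1; 0 0 0 0 25 0 1; 0 0 0 0 18 0 1; 0 0 0 0 2.2 0 1; 0 0 0 0 0 0 1; 0 0 0 0 0 0 1'
python3 - <<'E'
from h import *
print(st())
E
python3 -m inch '0 0 0 0 1.5 0 1; 0 0 0 0 0.5 0 1;0 0 0 0 0 0 1'
python3 - <<'E'
from h import *
print(st())
E
```

```text
clock: 5.2
eef_pos: [0.5274, 0.0277, 0.1457]
tool_rot: [0.548, 0.448, -0.447, -0.547]
ft_force: [-0.6, 0.6, 0.2]
grip_width: -0.0004
t 5.20 deck x 8.39 y -0.62 z 145.71  F -0.73 0.48 0.19
clock: 5.58
eef_pos: [0.5267, 0.0274, 0.1426]
tool_rot: [0.548, 0.447, -0.447, -0.548]
ft_force: [1.0, -0.8, -0.0]
grip_width: 0.0001
t 5.58 deck x 7.76 y -1.07 z 142.63  F 1.16 -0.56 -0.05
```

```bash
python3 -m inch '0 0 0 0 1 0 1; 0 0 0 0 0 0 1'|grep -E "pos|force"; python3 -m inch '0 0 0 0 1 0 1; 0 0 0 0 0 0 1'|grep -E "pos|force";  python3 -m inch '0 0 0 0 0.5 0 1; 0 0 0 0 0 0 1'|grep -E "pos|force"
```

```text
eef_pos: [0.5266, 0.0274, 0.1415]
ft_force: [-0.6, 0.6, 0.6]
eef_pos: [0.5266, 0.0275, 0.1405]
ft_force: [0.1, -0.1, -0.6]
eef_pos: [0.5267, 0.0275, 0.1401]
ft_force: [-0.1, -0.2, -0.3]
```

```bash
for i in 1 2 3; do :; done; python3 -m inch '0 0 0 0 0.5 0 1; 0 0 0 0 0 0 1'|grep -E "pos|force"; python3 -m inch '0 0 0 0 0.5 0 1; 0 0 0 0 0 0 1'|grep -E "pos|force";  python3 -m inch '0 0 0 0 0.4 0 1; 0 0 0 0 0 0 1'|grep -E "pos|force"
```

```text
eef_pos: [0.5266, 0.0275, 0.1396]
ft_force: [0.7, -0.1, 0.0]
eef_pos: [0.5268, 0.0275, 0.1392]
ft_force: [0.3, -1.1, 0.5]
eef_pos: [0.5268, 0.0275, 0.139]
ft_force: [-1.5, -0.1, 2.7]
```

```bash
python3 -m inch '0 0 0 0 0.2 0 1; 0 0 0 0 0 0 1'|grep -E "pos|force"; python3 -m inch '0 0 0 0 0.2 0 1; 0 0 0 0 0 0 1'|grep -E "pos|force"
```

```text
eef_pos: [0.5269, 0.0275, 0.1389]
ft_force: [-0.5, -0.3, 3.1]
eef_pos: [0.527, 0.0275, 0.1388]
ft_force: [-0.8, -0.5, 6.3]
```

```bash
python3 -m inch '0 0 0 0 0.2 0 1; 0 0 0 0 0 0 1'|grep -E "pos|force"; python3 -m inch '0 0 0 0 0 2 1; 0 0 0 0 0 2 1; 0 0 0 0 0 0 1'|grep -E "pos|force"
```

```text
eef_pos: [0.527, 0.0275, 0.1387]
ft_force: [-1.9, -0.3, 5.8]
eef_pos: [0.5238, 0.0283, 0.1388]
ft_force: [1.8, -0.8, 5.7]
```

```bash
python3 -m inch '0 0 0 0 0.2 0 1; 0 0 0 0 0 1.5 1; 0 0 0 0 0 1.5 1'|grep -E "pos|force"; python3 -m inch '0 0 0 0 0 2 1; 0 0 0 0 0 2 1; 0 0 0 0 0 0 1'|grep -E "pos|force"; python3 -m inch '0 0 0 0 0 2 1; 0 0 0 0 0 1.5 1; 0 0 0 0 0 0 1'|grep -E "pos|force"
```

```text
eef_pos: [0.5206, 0.0289, 0.1387]
ft_force: [1.0, -1.0, 6.8]
eef_pos: [0.5158, 0.0299, 0.1386]
ft_force: [-0.9, 0.2, 9.3]
eef_pos: [0.5119, 0.0307, 0.1385]
ft_force: [-0.8, 0.7, 9.5]
```

```bash
python3 -m inch '0 0 0 0 -6 0 1; 0 0 0 10.5 0 -5 1; 0 0 0 10.5 0 -5 1; 0 0 0 10.2 0 -4.5 1; 0 0 0 0 0 0 1; 0 0 0 0 0 0 1'|grep -E "pos|force"
python3 - <<'E'
from h import *
print(st())
r=shot("wrist"); img=cv2.rotate(r["color"],cv2.ROTATE_180)
cv2.imwrite("pics/f.png",img)
E
```

```text
eef_pos: [0.5327, 0.0581, 0.1436]
ft_force: [0.3, 0.1, -0.9]
t 10.07 deck x 7.50 y 30.25 z 143.58  F 0.30 0.19 -0.91
```

View pics/f.png

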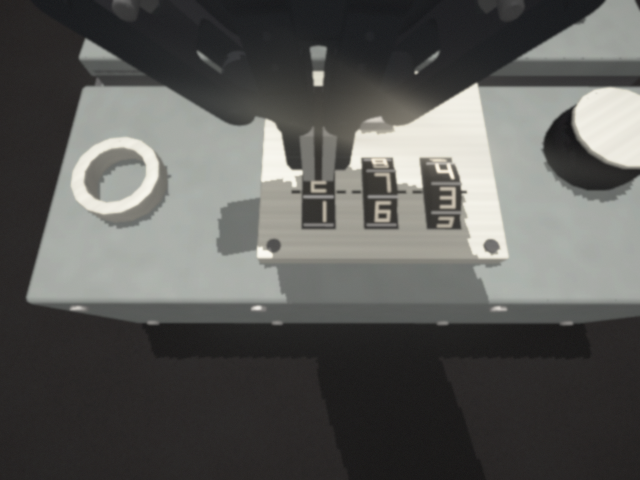

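```bash
python3 -m inch '0 0 0 0 3 0 1; 0 0 0 0 1.8 0 1; 0 0 0 0 0.3 0 1; 0 0 0 0 0 0 1'|grep -E "pos|force"; python3 -m inch '0 0 0 0 0.3 0 1; 0 0 0 0 0 0 1'|grep -E "pos|force";python3 -m inch '0 0 0 0 0.3 0 1; 0 0 0 0 0 0 1'|grep -E "pos|force"
```

```text
eef_pos: [0.5328, 0.0578, 0.139]
ft_force: [-0.8, -0.5, 2.6]
eef_pos: [0.533, 0.0579, 0.1388]
ft_force: [-1.3, -1.5, 3.2]
eef_pos: [0.5331, 0.0578, 0.1387]
ft_force: [-2.2, -1.4, 5.9]
```

```bash
python3 -m inch '0 0 0 0 0.2 0.5 1; 0 0 0 0 0 2 1; 0 0 0 0 0 2 1;0 0 0 0 0 1.5 1'|grep -E "pos|force"; python3 -m inch '0 0 0 0 0 2 1; 0 0 0 0 0 2 1; 0 0 0 0 0 2 1; 0 0 0 0 0 2 1; 0 0 0 0 0 0 1'|grep -E "pos|force"
```

```text
eef_pos: [0.528, 0.0594, 0.1387]
ft_force: [1.6, -0.8, 6.5]
eef_pos: [0.5185, 0.0614, 0.1385]
ft_force: [-1.8, -0.5, 8.4]
```

```bash
python3 -m inch '0 0 0 0 -4 0 1; 0 0 0 0 0 -7 1; 0 0 0 0 0 -7 1;  0 0 0 0 2 0 1; 0 0 0 0 1 0 1; 0 0 0 0 0.4 0 1; 0 0 0 0 0 0 1'|grep -E "pos|force";python3 -m inch '0 0 0 0 0.4 0 1; 0 0 0 0 0 0 1'|grep -E "pos|force"
```

```text
eef_pos: [0.5331, 0.058, 0.139]
ft_force: [0.3, -0.7, 3.0]
eef_pos: [0.5333, 0.058, 0.1388]
ft_force: [0.0, -1.0, 4.6]
```

```bash
python3 -m inch '0 0 0 0 0.3 0.5 1; 0 0 0 0 0 2 1; 0 0 0 0 0 2 1;0 0 0 0 0 1.5 1'|grep -E "pos|force"; python3 -m inch '0 0 0 0 0 2 1; 0 0 0 0 0 2 1; 0 0 0 0 0 2 1; 0 0 0 0 0 1.5 1; 0 0 0 0 0 0 1'|grep -E "pos|force"
```

```text
eef_pos: [0.5278, 0.0592, 0.1388]
ft_force: [0.7, -0.9, 6.1]
eef_pos: [0.5198, 0.0608, 0.1387]
ft_force: [0.4, -0.8, 6.8]
```

```bash
python3 -m inch '0 0 0 0 -6 0 1; 0 0 0 -20 0 0.5 1; 0 0 0 -20 0 0 1; 0 0 0 -20 0 0 1; 0 0 0 0 0 0 1; 0 0 0 0 0 0 1'|grep -E "pos|force"
python3 - <<'E'
from h import *
print(st())
r=shot("wrist"); img=cv2.rotate(r["color"],cv2.ROTATE_180)
cv2.imwrite("pics/g.png",img)
E
```

```text
eef_pos: [0.5068, 0.0018, 0.1436]
ft_force: [0.1, 0.3, -0.8]
t 15.25 deck x -6.59 y -30.17 z 143.60  F 0.01 0.35 -0.80
```

View pics/g.png

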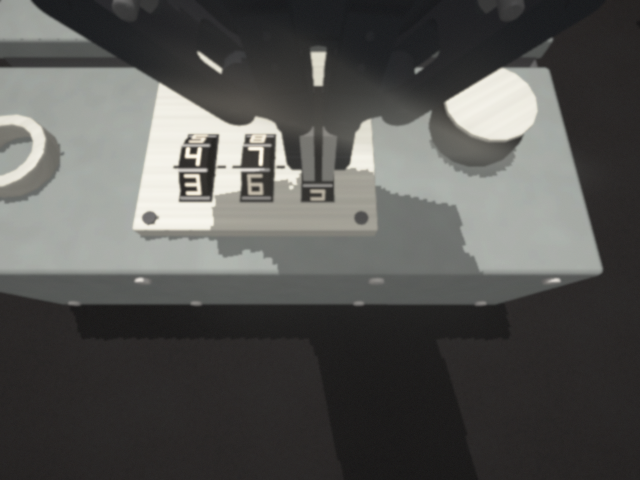

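```bash
python3 -m inch '0 0 0 0 3 0 1; 0 0 0 0 1.6 0 1; 0 0 0 0 0.3 0 1; 0 0 0 0 0 0 1'|grep -E "pos|force"; python3 -m inch '0 0 0 0 0.3 0 1; 0 0 0 0 0 0 1'|grep -E "pos|force"
```

```text
eef_pos: [0.5073, 0.0024, 0.1391]
ft_force: [-0.6, 1.2, 1.4]
eef_pos: [0.5075, 0.0023, 0.139]
ft_force: [-0.0, 1.8, 2.5]
```

```bash
python3 -m inch '0 0 0 0 0.3 0 1; 0 0 0 0 0 0 1'|grep -E "pos|force"; python3 -m inch '0 0 0 0 0.2 0 1; 0 0 0 0 0 0 1'|grep -E "pos|force"
```

```text
eef_pos: [0.5077, 0.0022, 0.1389]
ft_force: [-0.1, 2.3, 4.5]
eef_pos: [0.5078, 0.0022, 0.1388]
ft_force: [-0.1, 2.2, 4.8]
```

```bash
python3 -m inch '0 0 0 0 0.25 0 1; 0 0 0 0 0 -1.5 1; 0 0 0 0 0 -2 1; 0 0 0 0 0 -2 1; 0 0 0 0 0 -2 1; 0 0 0 0 0 0 1'|grep -E "pos|force"
python3 -m inch '0 0 0 0 -4 0 1; 0 0 0 0 0 4 1; 0 0 0 0 0 4.5 1;  0 0 0 0 2 0 1; 0 0 0 0 1 0 1; 0 0 0 0 0.4 0 1; 0 0 0 0 0 0 1'|grep -E "pos|force"
```

```text
eef_pos: [0.5149, 0.0008, 0.1386]
ft_force: [-0.6, 2.4, 8.0]
eef_pos: [0.5062, 0.0021, 0.1388]
ft_force: [-2.5, -0.7, 3.6]
```

```bash
python3 -m inch '0 0 0 0 0.4 0 1; 0 0 0 0 0 0 1'|grep -E "pos|force"; python3 -m inch '0 0 0 0 0.1 -0.5 1; 0 0 0 0 0 -2 1; 0 0 0 0 0 -2 1;0 0 0 0 0 -1.5 1'|grep -E "pos|force"; python3 -m inch '0 0 0 0 0 -2 1; 0 0 0 0 0 -2 1; 0 0 0 0 0 -2 1; 0 0 0 0 0 -2 1; 0 0 0 0 0 0 1'|grep -E "pos|force"
```

```text
eef_pos: [0.5064, 0.0021, 0.1387]
ft_force: [-2.7, -0.9, 5.4]
eef_pos: [0.5131, 0.0008, 0.1388]
ft_force: [-0.4, -1.2, 5.8]
eef_pos: [0.5202, -0.0007, 0.1386]
ft_force: [-2.4, -0.6, 7.1]
```

```bash
python3 -m inch '0 0 0 0 -10 0 1; 0 0 0 0 -25 -10 1; 0 0 0 10 -20 -15 1; 0 0 0 20 0 0 1; 0 0 0 0 0 0 1; 0 0 0 0 0 0 1'|grep -E "pos|force"
python3 - <<'E'
from h import *
print(st())
r=shot("wrist"); img=cv2.rotate(r["color"],cv2.ROTATE_180)
cv2.imwrite("pics/i.png",img)
E
```

```text
eef_pos: [0.5492, 0.0243, 0.1917]
ft_force: [-0.1, 0.1, 0.6]
t 20.30 deck x 30.39 y 0.37 z 191.71  F -0.14 0.03 0.61
```

View pics/i.png

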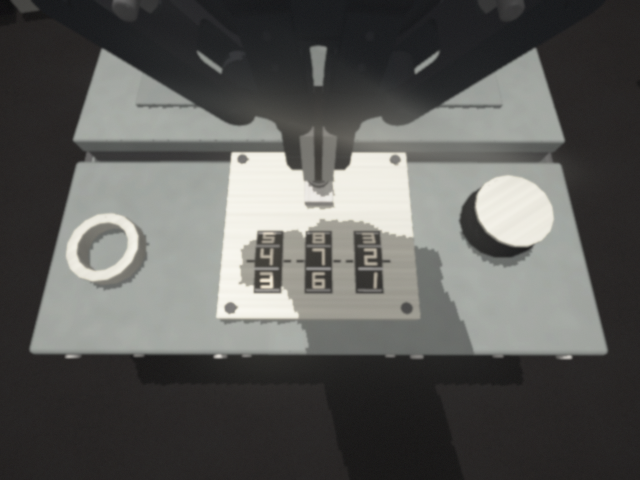

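```bash
python3 -m inch '0 0 0 -0.3 0 -15 1; 0 0 0 0 0 -20 1; 0 0 0 0 0 -11 1; 0 0 0 0 0 0 1; 0 0 0 0 0 0 1'|grep -E "pos|force"
python3 - <<'E'
from h import *
print(st())
E
python3 -m inch '0 0 0 0 15 0 1; 0 0 0 0 0 0 1; 0 0 0 0 0 0 1'
python3 - <<'E'
from h import *
print(st())
shot("wrist"); r=shot("wrist"); img=cv2.rotate(r["color"],cv2.ROTATE_180)
cv2.imwrite("pics/j.png",img)
s=shot("scene"); crop(s,260,160,440,290,4,"j2")
E
```

```text
eef_pos: [0.5947, 0.0144, 0.1928]
ft_force: [-0.2, 0.4, 0.3]
t 20.98 deck x 77.01 y -0.26 z 192.79  F -0.25 0.36 0.31
clock: 21.35
eef_pos: [0.595, 0.0145, 0.1777]
tool_rot: [-0.547, -0.447, 0.448, 0.548]
ft_force: [0.5, -0.2, -0.4]
grip_width: 0.0
t 21.35 deck x 77.32 y -0.09 z 177.72  F 0.49 -0.07 -0.40
```

View pics/j.png

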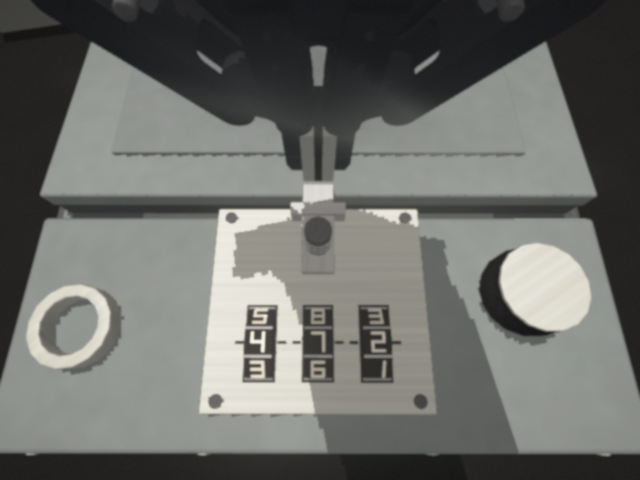

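View pics/j2.png

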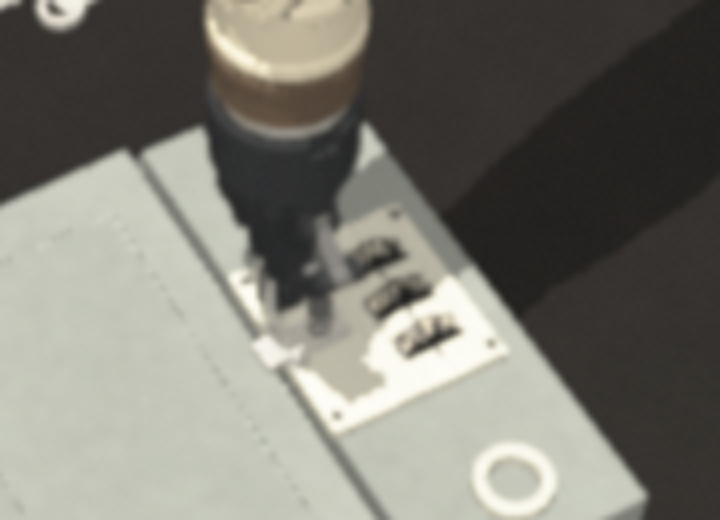

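```bash
python3 -m inch '0 0 0 0 15 0 1; 0 0 0 0 10 0 1; 0 0 0 0 5 0 1; 0 0 0 0 0 2 1; 0 0 0 0 0 0 1'|grep -E "pos|force"; python3 -m inch '0 0 0 0 0 2 1; 0 0 0 0 0 0 1'|grep -E "pos|force";  python3 -m inch '0 0 0 0 0 1.5 1; 0 0 0 0 0 0 1'|grep -E "pos|force"; python3 -c "
from h import *
print(st())"
```

```text
eef_pos: [0.5936, 0.0148, 0.1483]
ft_force: [-0.3, 0.0, 0.3]
eef_pos: [0.5916, 0.0153, 0.1485]
ft_force: [-0.0, 0.2, 0.2]
eef_pos: [0.59, 0.0156, 0.1482]
ft_force: [0.9, 0.2, 0.2]
t 22.62 deck x 72.16 y -0.06 z 148.18  F 0.80 0.35 0.16
```

```bash
for k in 1; do python3 -m inch '0 0 0 0 0 1 1; 0 0 0 0 0 1 1; 0 0 0 0 0 0 1'|grep -E "pos|force"; python3 -m inch '0 0 0 0 0 1 1; 0 0 0 0 0 1 1; 0 0 0 0 0 0 1'|grep -E "pos|force"; done;  python3 -c "
from h import *
print(st())"
```

```text
eef_pos: [0.588, 0.0159, 0.1481]
ft_force: [0.5, -0.5, -0.6]
eef_pos: [0.5869, 0.0162, 0.1482]
ft_force: [3.1, -0.5, -1.4]
t 23.38 deck x 68.96 y -0.06 z 148.19  F 3.13 0.12 -1.45
```

```bash
python3 -m inch '0 0 0 0 0 1 1; 0 0 0 0 0 1 1; 0 0 0 0 0 0 1'|grep -E "pos|force"; python3 -m inch '0 0 0 0 0 1 1; 0 0 0 0 0 0 1'|grep -E "pos|force"; python3 -m inch '0 0 0 0 0 1 1; 0 0 0 0 0 0 1'|grep -E "pos|force";  python3 -c "
from h import *
print(st())"
```

```text
eef_pos: [0.5842, 0.0167, 0.1481]
ft_force: [3.3, -0.2, -1.6]
eef_pos: [0.5828, 0.017, 0.1481]
ft_force: [2.8, -0.0, 0.5]
eef_pos: [0.5819, 0.0172, 0.1481]
ft_force: [1.9, -0.3, -0.9]
t 24.25 deck x 63.86 y -0.07 z 148.05  F 1.93 0.04 -0.92
```

```bash
python3 -m inch '0 0 0 0 0 1.5 1; 0 0 0 0 0 1.5 1; 0 0 0 0 0 1.5 1; 0 0 0 0 0 1.5 1; 0 0 0 0 0 0 1'|grep -E "pos|force"; python3 -m inch '0 0 0 0 0 1 1; 0 0 0 0 0 0 1'|grep -E "pos|force"; python3 -m inch '0 0 0 0 0 0.7 1; 0 0 0 0 0 0 1'|grep -E "pos|force";  python3 -c "
from h import *
print(st())"
```

```text
eef_pos: [0.5761, 0.0184, 0.148]
ft_force: [1.9, 0.2, -0.7]
eef_pos: [0.5753, 0.0185, 0.1481]
ft_force: [2.1, -1.2, -0.5]
eef_pos: [0.5747, 0.0186, 0.1481]
ft_force: [1.5, -0.4, 0.0]
t 25.38 deck x 56.53 y -0.10 z 148.06  F 1.56 -0.06 0.02
```

```bash
for k in 1; do python3 -m inch '0 0 0 0 0 0.6 1; 0 0 0 0 0 0 1'|grep -E "pos|force"; python3 -m inch '0 0 0 0 0 0.6 1; 0 0 0 0 0 0 1'|grep -E "pos|force"; python3 -m inch '0 0 0 0 0 0.5 1; 0 0 0 0 0 0 1'|grep -E "pos|force"; done; python3 -c "
from h import *
print(st())
r=shot('wrist'); cv2.imwrite('pics/k.png',cv2.rotate(r['color'],cv2.ROTATE_180))
s=shot('scene'); crop(s,200,140,440,370,2.5,'k2')"
```

```text
eef_pos: [0.5741, 0.0188, 0.148]
ft_force: [2.3, -0.1, -0.1]
eef_pos: [0.574, 0.0188, 0.1481]
ft_force: [4.0, -1.2, -1.2]
eef_pos: [0.574, 0.0188, 0.1482]
ft_force: [6.2, -1.6, -2.0]
t 26.12 deck x 55.83 y -0.07 z 148.22  F 6.36 -0.30 -2.00
```

View pics/k.png

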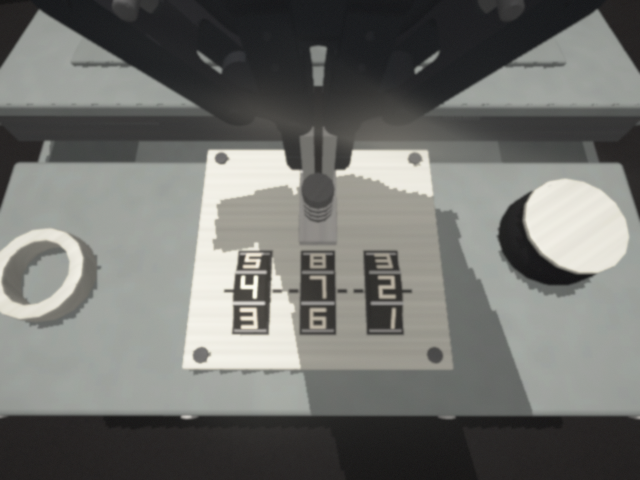

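View pics/k2.png

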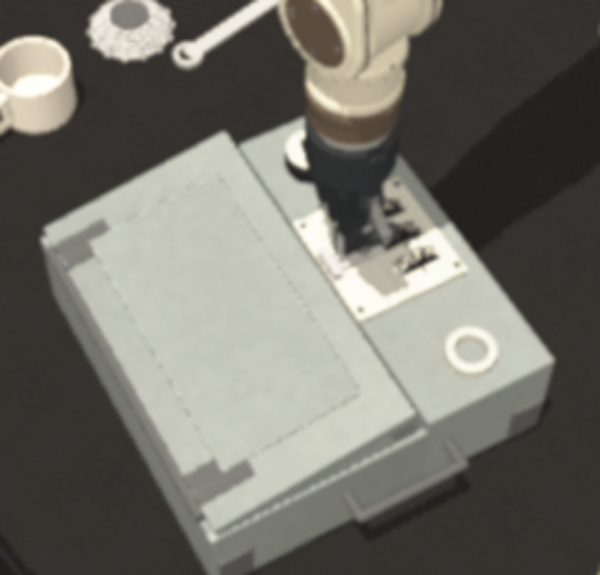

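```bash
python3 -m inch '0 0 0 0 0 -2 1; 0 0 0 0 0 -2 1; 0 0 0 0 -10 0 1; 0 0 0 0 -25 0 1; 0 0 0 0 -40 0 1; 0 0 0 0 -30 0 1; 0 0 0 0 0 0 1; 0 0 0 0 0 0 1'; python3 -c "
from h import *
r=shot('wrist'); cv2.imwrite('pics/l.png',cv2.rotate(r['color'],cv2.ROTATE_180))
print(st())"
```

```text
clock: 27.22
eef_pos: [0.5764, 0.0182, 0.2526]
tool_rot: [-0.547, -0.447, 0.448, 0.548]
ft_force: [0.1, 0.1, -1.3]
grip_width: 0.0003
t 27.27 deck x 58.01 y -0.22 z 251.99  F 1.14 -0.18 0.61
```

View pics/l.png

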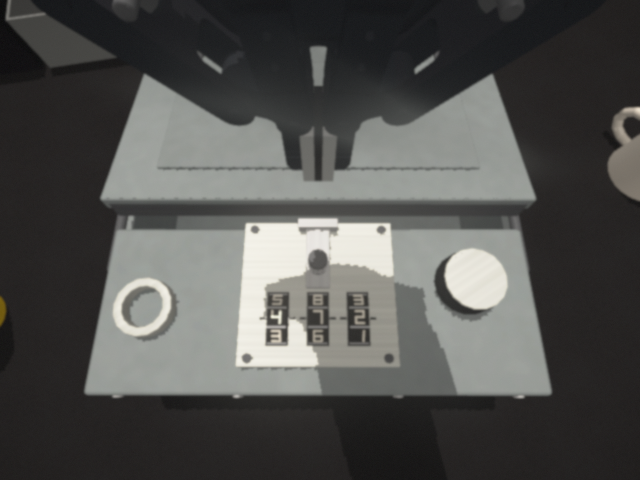

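```bash
python3 -c "
from h import *
r=shot('wrist'); img=cv2.rotate(r['color'],cv2.ROTATE_180); cv2.imwrite('pics/m.png',cv2.resize(img[190:370,220:420],None,fx=4,fy=3.3,interpolation=cv2.INTER_CUBIC))
for p in [(318,258),(318,262)]:
  k=p2w(r,(639-p[0],479-p[1]),.160)-D0; print(k, np.cos(yaw)*k[0]+np.sin(yaw)*k[1])
m=p2w(r,(639-318,479-318),.129)-D0; print('axle mark',np.cos(yaw)*m[0]+np.sin(yaw)*m[1])
print(w2p(r,[deck(38,0,.16),deck(40,0,.16),deck(0,0,.129)]))
"
```

```text
[ 0.03634327 -0.00746655  0.16      ] 0.03710226341628687
[ 0.03355607 -0.00689707  0.16      ] 0.03425748153337181
axle mark -0.0006049949097326538
[[321.1035473  222.25601423]
 [321.10567078 225.04358026]
 [321.12692516 161.83510931]]
```

View pics/m.png

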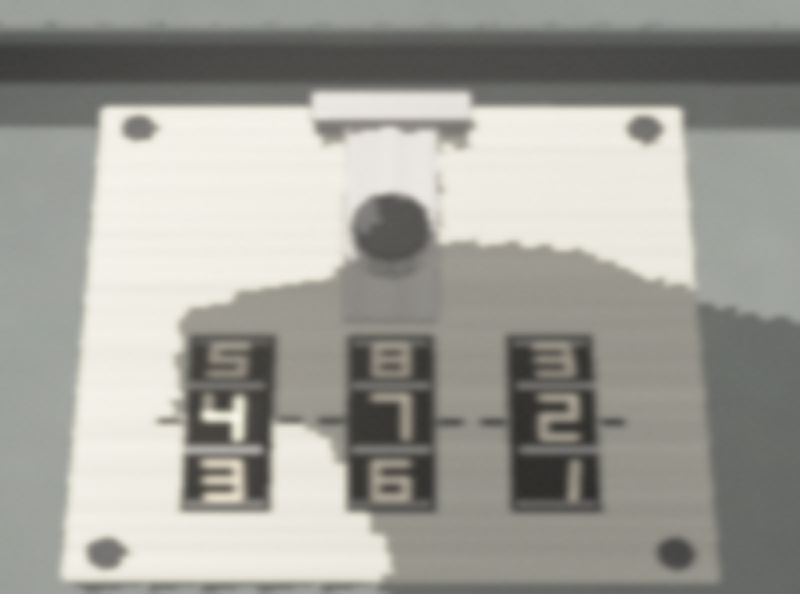

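```bash
python3 -m inch '0 0 0 0 0 0 1; 0 0 0 0 0 0 1' | head -1; python3 -c "
from h import *
print(st()); print(bot.job_done())"
```

```text
clock: 27.58
t 27.57 deck x 58.52 y -0.17 z 252.31  F 0.75 -0.14 -0.56
the job is handed in; nothing more can be done
None
```

The box is unlocked: the wheels read 4-7-2, the bolt is fully drawn and the lid has sprung up. I handed the job in at about 27.6 s.

- **Wheels:** They started at 2, 6 and hung half-way between 3 and 4. I rolled them with the shut fingertips. The highest press reading I took was 9.5 N, though readings came only at the end of each short move.
- **Bolt:** I drew it only after a picture showed 4-7-2. It slid at about 2–3 N, and I stopped when the force rose to about 6 N with no further movement.
- **Last checks:** The final pictures show 4-7-2 on the index line and the lid raised. The spacer ring and grease tin look undisturbed. I did not re-measure the items on the bench, but the arm went nowhere near them. The gripper was about 90 mm clear of the knob.
- **Disagreement between measurements:** The camera puts the knob at deck x of about 37 mm, against the nominal 38 mm when fully drawn. Finger travel gave about 13.5 mm of draw, against the nominal 14 mm. Both are within measurement error, and the hard stop was felt.

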